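# Open the draught shield of a roundness tester to the loading mark

## Robot

A 6-joint arm with a two-finger parallel gripper is mounted at the origin on the work surface. World frame = base frame: x ahead of the robot, y to its left, z up, the work surface at z = 0. Lengths are in m, angles in rad, forces in N, time in s.
With the tool pointing down it reaches from about 0.3 to 0.875 m from the base axis. Payload 6.4 kg.
Tool frame: the origin (TCP) lies midway between the tips of the shut fingers; the grasp point (between the pads) lies 19 mm behind it; z points along the fingers, y is the line along which they close (so a half turn about z gives the same grasp; the last joint's range is limited). The gripper opens to 85 mm and grips with 20 to 120 N. Pads are 22 mm wide; open, the fingers measure 114 mm over their backs; the gripper's body (76 mm by 85 mm) begins 54 mm behind the grasp point. The pads swing forward as they close: fully open they stand 13 mm farther back than shut.
Start: joints at [0.959, 0.181, 1.607, -0, 1.354, -0.206], TCP at [0.227, 0.528, 0.231] pointing down, gripper open.
Joint ranges: [-2.99, 2.99], [-0.89, 2.07], [0.3, 2.58], [-1.14, 4.28], [0, 2.63], [-3.12, 3.12]. Speed limits (rad/s): [2.57, 2.57, 3.01, 3.14, 3.14, 3.14].

## Interface

Orientations are given as a unit quaternion [w, x, y, z].
In Python, from bench import ctrl gives the robot as it stands. The module is installed in compiled form; this text tells all that it offers.
- The arm moves only by the tool move_arm, never from a script. Its argument "plan" is one flat list of numbers, 6 for each row, row after row: the shift along the world's x, y, z in units of 50 mm (1.0 is 50 mm), then the turn, a rotation vector about the world's x, y, z in rad. A call has 1 to 10 rows; each row is the pose to reach, as a shift and turn from the pose commanded when the call began; what a row does not reach only later rows make up. A row lasts 1/8 s, in which the tool goes at most 62.5 mm and 10.7 degrees, less where a joint would pass 70% of its speed; a pose out of reach is approached as far as the arm can. A call with a gripper value outside its range is refused whole. "grip" is the finger opening in mm, from 0 to 85.4, set as the call begins (left out, the last holds). The fingers move at their own pace and stop on an object; the grip force is fixed at half the most. Time passes only in rows, so rows that repeat a pose let the fingers close. It gives the time, the measured TCP pose, the force, the opening and the grip force at its end, in the units of the state.
- ctrl.get_obs(): the state, without advancing time (a new reading comes with each control period).
- ctrl.camera(name): name is "scene" or "top" or "wrist"; returns a dict with "pixels" (480x640x3 uint8, red, green, blue), "fx", "fy", "cx", "cy" (pixels), "origin" and "attitude" of the camera in the world. Camera axes: x right, y down, z forward; pixel columns grow to the right and rows downward; lengths in m; the calibration is good to about 2 mm. The wrist camera is an equidistant fisheye: a pixel r from the principal point sees the ray r / f radians off the axis. A picture is of the moment at which its call begins. There is no depth.
- ctrl.hand_in(): hands the job in; it is judged then, once.
The state is a dict: "time_s": time; "q": joint angles; "dq": joint speeds; "joint_efforts": joint torques, N m; "eef_pos": TCP position; "eef_rot": TCP orientation; "wrist_force": force on the tool from outside, world axes, zero at the start; "torque": the same for the moment, N m; "opening": opening from 0.0 (shut) to 1.0 (fully open); "grasp_force": force on a finger pad.
Only numpy, scipy, OpenCV 4.12 (cv2) and the standard library are available. Lean on these libraries where they do the work, as an engineer would, in place of code of your own. Each camera call takes 0.05 s, during which the arm holds its last target. There are 200 camera calls.

## Task

Raise the counterweighted window of the draught shield by pushing it up from beneath the lip along its lower edge with your fingertips, until the lip is level with the steel pointer clamped on the mast beside it, then take the hand away so that the window stays there. Do not pinch the lip between the fingers, and leave the parts standing on the bench and on the turntable where they are.

Things in the scene. Friction and masses are not known exactly. Their poses are not given: they have to be found in the camera images.
- shield: Fixed draught shield: dark base slab 40 mm high and 400 wide (front face at x = -10 mm), two 25 mm square masts 530 high, centred at x = 0, y = -172 and +172 mm, with the window sliding between them; clear box 245 high and a turntable behind; fixed sill 90 high at x = 16 mm. Origin: on the bench midway between the masts; x points horizontally into the shield (the lip is on its -x side), y left, z up.
- sash (a joint): Height of the sliding window (clear pane in an aluminium frame, 305 mm wide, 180 mm tall) in m: 0 at its lower stop, grows as the window goes up, upper stop 0.21. At 0 the underside of the lip is 100 mm above the bench. It is counterweighted: it moves up or down with about 2 to 4 N and stays where it is left.
- lip_level (a point): Point in the middle of the lip's length, 38 mm in front of the shield's origin plane on the lip's front edge, halfway up the thickness of the lip (9 mm above its underside). Axes as shield. Moves with the window.
- lip_under (a point): Centre of the flat underside of the lip, where it is pushed from beneath. The lip's lower part is a level aluminium bar along the window's lower edge, 290 mm long (y), 12 thick, from x = -38 to +2 mm of shield, edges rounded 3 mm. Nothing is under it but the bench, the base slab and the sill. Axes as shield. Moves with the window.
- lip_top (a point): Centre of the top of the lip: a black plastic strip 270 mm long, 30 deep, 6 thick lying on the aluminium bar, set back 9 mm from its front edge, so that the whole lip is 18 mm thick. Not to be squeezed against the bar. Axes as shield. Moves with the window.
- index: The height mark: black clamp block (40 x 42 x 22 mm) fixed on the right-hand mast (the shield's -y side), with a small conical steel pointer, 19 mm long, aimed along the shield's +y at the end of the lip, 11 mm away from it. Origin: the tip of the pointer; axes as shield. It does not move.
- master: Loose glass hemisphere in a stepped steel mount, 64 mm across, 60 mm high, standing on the turntable 90 mm above the bench inside the shield, about 95 mm behind the window. To be left alone. Origin: centre of its underside.
- spool: Loose turned steel spool 52 mm across, 54 mm high, standing on the bench in front of the shield. To be left alone. Origin: centre of its underside.
- jar: Loose small white plastic jar with black lid, 52 mm across, 58 mm high, standing on the bench in front of the shield. To be left alone. Origin: centre of its underside.
- block: Loose dark steel block 35 x 60 x 30 mm, lying on the bench to the left in front of the shield. To be left alone. Origin: centre of its underside.

How it is judged:
By the outcome, as a careful person would: the job done as asked, in the order asked, and still so for the second after the job is handed in, with the robot touching nothing.
It also fails if it takes over 43 s, if anything falls off the work surface, if the arm or the gripper's body presses on something with over 40 N, if the wrist force passes 120 N, or if a joint passes its speed limit or range.

## Working session

There is one attempt and no reset: what is moved stays moved. The work goes in short steps, Python scripts to look and compute and a tool call to move; the robot and the scene stay as the last step left them, time stands still between calls to the robot, and variables do not carry over. Pictures are saved under pics/ and viewed, at most 10 in all, crops included, and the job is handed in when it is done.

Besides the shell and the picture viewer there is one more tool, called as name(argument=value, ...), one argument or row to a line, values as JSON. move_arm: Moves the arm, as the interface text tells. Its arguments: {"type":"object","properties":{"plan":{"type":"array"},"grip":{"type":"number"}},"required":["plan"]}

```bash
mkdir -p pics; cat > h.py <<'E'
import numpy as np, cv2, pickle
from bench import ctrl
def snap(n,tag):
    c=ctrl.camera(n); cv2.imwrite(f'pics/{tag}.png',c['pixels'][:,:,::-1]); pickle.dump(c,open(f'pics/{tag}.pkl','wb')); return c
E
python3 - <<'E'
from h import *
for n in('scene','top'):
    c=snap(n,n); print(n,c['fx'],c['fy'],c['cx'],c['cy'],c['origin'],c['attitude'])
o=ctrl.get_obs(); print({k:np.round(v,3) for k,v in o.items()})
E
```

```text
scene 488.0262480589911 488.0262480589911 318.33251550680734 244.43105115142163 [ 0.51470547 -0.53650864  0.87718603] [-0.35763457  0.92521818 -0.11846626  0.04510626]
top 450.094477670924 450.094477670924 318.1340383332327 246.6205876931956 [0.53405953 0.07557225 0.92858882] [-0.04945402  0.7080316  -0.70253958  0.05180434]
{'time_s': np.float64(0.1), 'q': array([ 0.959,  0.181,  1.608,  0.   ,  1.354, -0.206]), 'dq': array([-0.002, -0.   , -0.002, -0.002, -0.001, -0.   ]), 'joint_efforts': array([ 2.0000e-03, -4.4587e+01, -3.5224e+01, -0.0000e+00,  4.0000e-03,
       -0.0000e+00]), 'eef_pos': array([0.227, 0.528, 0.23 ]), 'eef_rot': array([-0.   ,  0.202,  0.979, -0.001]), 'wrist_force': array([ 0.057, -0.45 ,  0.246]), 'torque': array([ 0.013,  0.009, -0.048]), 'grasp_force': np.float64(0.0), 'opening': np.float64(0.997)}
```

View pics/scene.png

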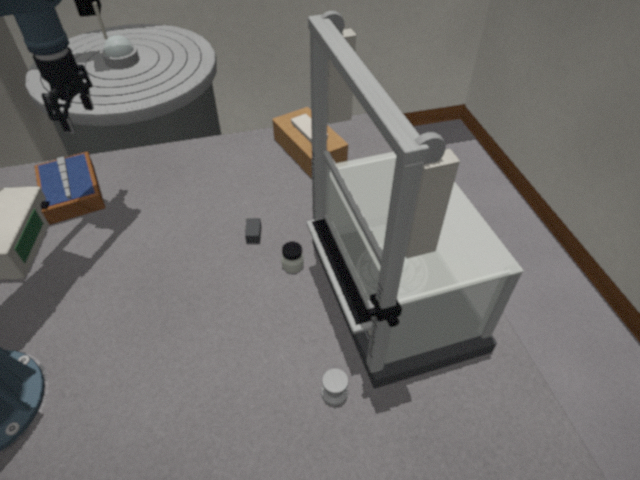

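View pics/top.png

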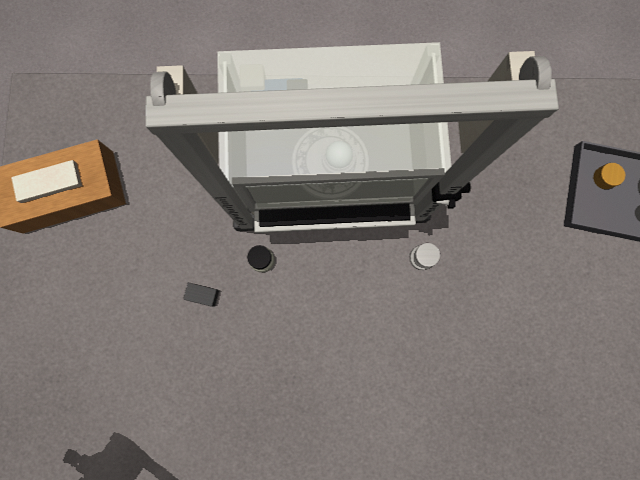

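The scene view shows the lip from about (312,222) to (365,320) and the pointer clamp at (385,308). In the top view the lip runs (255,215)–(413,215), with the spool at (426,256), jar at (260,258) and block at (201,294). I'll enlarge both.

```bash
python3 - <<'E'
import cv2,numpy as np
s=cv2.imread('pics/scene.png');t=cv2.imread('pics/top.png')
a=cv2.resize(s[270:370,340:440],None,fx=4,fy=4,interpolation=cv2.INTER_CUBIC)
b=cv2.resize(s[205:305,300:400],None,fx=4,fy=4,interpolation=cv2.INTER_CUBIC)
c=cv2.resize(t[190:240,230:430],None,fx=4,fy=4,interpolation=cv2.INTER_CUBIC)
d=np.vstack([np.hstack([a,b]),c])
for i in range(0,800,40): cv2.line(d,(i,0),(i,6),(0,0,255),1)
for i in range(0,600,40): cv2.line(d,(0,i),(6,i),(0,0,255),1);cv2.line(d,(400,i),(406,i),(0,0,255),1)
cv2.imwrite('pics/c1.png',d)
t2=cv2.resize(t[170:220,400:480],None,fx=8,fy=8,interpolation=cv2.INTER_CUBIC)
cv2.imwrite('pics/c2.png',t2)
E
```

```text
(no output)
```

View pics/c1.png

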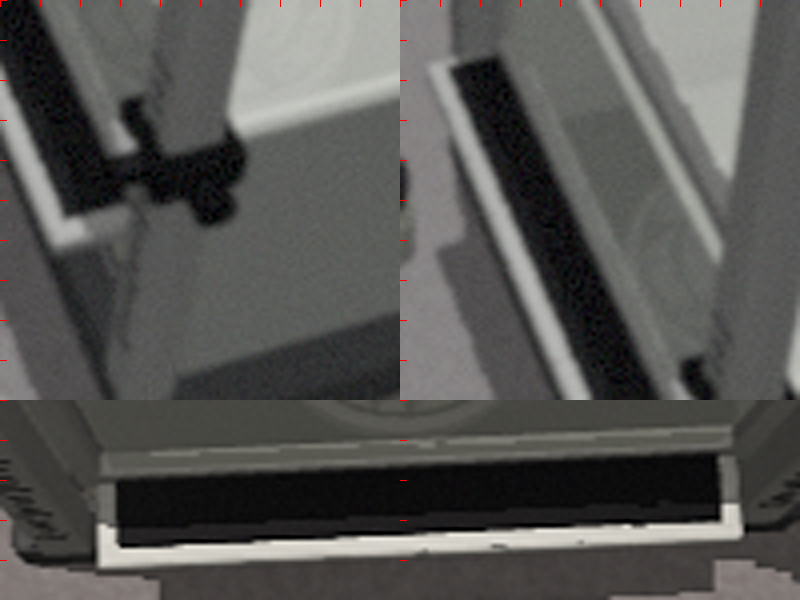

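View pics/c2.png

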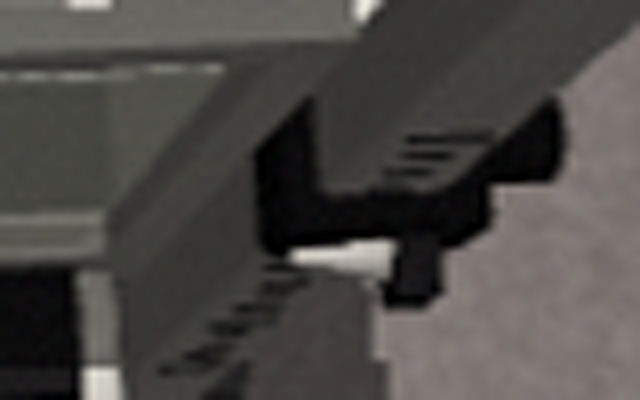

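The crops show the bar's front corners at top-view (254.5,231.7) and (415.5,224.5), and scene-view (307.5,221.3) and (353.8,331.3). The pointer tip is at top-view (436.2,202.2) and is unclear in the scene view.

```bash
cat >> h.py <<'E'
from scipy.spatial.transform import Rotation as R
from scipy.optimize import least_squares
def rot(c): 
    q=np.array(c['attitude']); return R.from_quat(q,scalar_first=True).as_matrix()
def ld(t): return pickle.load(open(f'pics/{t}.pkl','rb'))
def ray(c,u,v,fish=False):
    d=np.array([(u-c['cx'])/c['fx'],(v-c['cy'])/c['fy'],1.])
    if fish:
        r=np.hypot(d[0],d[1]); d=np.array([np.sin(r)*d[0]/r,np.sin(r)*d[1]/r,np.cos(r)])
    return np.array(c['origin']),rot(c)@(d/np.linalg.norm(d))
def tri(*rs):
    A=0;b=0
    for o,d in rs: P=np.eye(3)-np.outer(d,d);A=A+P;b=b+P@o
    p=np.linalg.solve(A,b); return p,[np.linalg.norm((np.eye(3)-np.outer(d,d))@(p-o)) for o,d in rs]
def plane(r,z): o,d=r; return o+d*(z-o[2])/d[2]
E
python3 - <<'E'
from h import *
s,t=ld('scene'),ld('top')
print(rot(t)[:,2],rot(s)[:,2])
L=tri(ray(t,254.5,231),ray(s,308,221.5));Rr=tri(ray(t,415.5,224),ray(s,353.8,331))
print(L,Rr,np.linalg.norm(L[0]-Rr[0]))
for z in(.1,.106,.112):
    a=plane(ray(t,254.5,231),z);b=plane(ray(t,415.5,224),z);print(z,a,b,np.linalg.norm(a-b),np.degrees(np.arctan2(*(a-b)[:2])))
for n,uv in(('spool',(426,256)),('jar',(260,258)),('block',(201,294))):print(n,plane(ray(t,*uv),.055 if n!='block' else .03))
d=ray(t,436.2,202.2)
for z in(.15,.2,.25):print(plane(d,z))
E
```

```text
[ 0.14284503 -0.00275918 -0.98974122] [ 0.16820153  0.65109287 -0.74012588]
(array([0.67755933, 0.18760262, 0.1335686 ]), [np.float64(0.0013671384728789447), np.float64(0.0013671384728790425)]) (array([ 0.69115999, -0.10084096,  0.13678236]), [np.float64(0.0004531431242234219), np.float64(0.00045314312422332253)]) 0.2887819347701416
0.1 [0.68217279 0.19236995 0.1       ] [ 0.69797514 -0.10899091  0.1       ] 0.30177488651318246 -3.001649135096738
0.106 [0.68110026 0.19152419 0.106     ] [ 0.69678819 -0.10765445  0.106     ] 0.29958966597021935 -3.0016491350967036
0.112 [0.68002774 0.19067843 0.112     ] [ 0.69560124 -0.10631799  0.112     ] 0.2974044454272563 -3.001649135096712
spool [ 0.64329898 -0.13808741  0.055     ]
jar [0.63677238 0.18649584 0.055     ]
block [0.56685519 0.30485503 0.03      ]
[ 0.72777516 -0.13554564  0.15      ]
[ 0.71533498 -0.12198791  0.2       ]
[ 0.70289481 -0.10843019  0.25      ]
```

```bash
cat >> h.py <<'E'
def plan(p,Rt):
    o=ctrl.get_obs(); Rc=R.from_quat(o['eef_rot'],scalar_first=True)
    print('t',o['time_s'],'eef',np.round(o['eef_pos'],4),'shift',np.round((np.array(p)-o['eef_pos'])/.05,2),'turn',np.round((R.from_matrix(Rt)*Rc.inv()).as_rotvec(),3),'F',np.round(o['wrist_force'],1))
def horiz(yaw,tilt,down=1):
    z=np.array([np.cos(tilt)*np.cos(yaw),np.cos(tilt)*np.sin(yaw),np.sin(tilt)])
    x=down*np.array([np.sin(tilt)*np.cos(yaw),np.sin(tilt)*np.sin(yaw),-np.cos(tilt)])
    return np.c_[x,np.cross(z,x),z]
E
python3 - <<'E'
from h import *
c=snap('wrist','w0'); o=ctrl.get_obs(); Rc=R.from_quat(o['eef_rot'],scalar_first=True).as_matrix()
print(c['fx'],c['cx'],c['cy'],'cam in tool',Rc.T@(c['origin']-o['eef_pos']),'\n',Rc.T@rot(c))
for d in(1,-1): plan([.55,.03,.26],horiz(.05,0,d))
E
```

```text
371.64829954431775 318.34963301369567 238.8949042558925 cam in tool [ 0.07236002 -0.00042738 -0.14160748] 
 [[ 4.32918933e-04 -9.59506147e-01 -2.81687355e-01]
 [ 9.99999906e-01  4.22619694e-04  9.73160417e-05]
 [ 2.56712833e-05 -2.81687370e-01  9.59506240e-01]]
t 0.15 eef [0.2267 0.528  0.2306] shift [ 6.47 -9.96  0.59] turn [-0.279 -1.558  0.358] F [-1.1 -0.3  0.1]
t 0.15 eef [0.2267 0.528  0.2306] shift [ 6.47 -9.96  0.59] turn [ 1.989 -0.359 -1.969] F [-1.1 -0.3  0.1]
```

```bash
cat >> h.py <<'E'
def side(yaw=.05,tilt=0.):
    h=horiz(yaw,tilt); z=h[:,2]; x=np.array([np.sin(yaw),-np.cos(yaw),0]); return np.c_[x,np.cross(z,x),z]
E
python3 - <<'E'
from h import *
plan([.52,.03,.26],side())
E
```

```text
t 0.15 eef [0.2267 0.528  0.2306] shift [ 5.87 -9.96  0.59] turn [-1.485 -1.033  1.537] F [-1.1 -0.3  0.1]
```

move_arm(
  plan=[1.5,-2.5,1.5,-0.37,-0.26,0.38,1.5,-2.5,1.5,-0.37,-0.26,0.38,1.5,-2.5,1.5,-0.37,-0.26,0.38,3,-5,1.5,-0.74,-0.52,0.77,3,-5,1.5,-0.74,-0.52,0.77,3,-5,1.5,-0.74,-0.52,0.77,4.5,-7.5,1.5,-1.11,-0.78,1.15,4.5,-7.5,1.5,-1.11,-0.78,1.15,4.5,-7.5,1.5,-1.11,-0.78,1.15,4.5,-7.5,1.5,-1.11,-0.78,1.15],
  grip=0,
)

```text
time_s: 1.4
eef_pos: [0.4321, 0.1016, 0.3424]
eef_rot: [0.429, -0.389, 0.725, -0.373]
wrist_force: [-1.0, -2.2, 0.9]
opening: -0.003
grasp_force: 0.0
```

```bash
python3 - <<'E'
from h import *
plan([.52,.03,.26],side()); print(ctrl.get_obs()['q'])
E
```

```text
t 1.4 eef [0.4321 0.1016 0.3424] shift [ 1.76 -1.43 -1.65] turn [-0.391 -0.328  0.334] F [-1.  -2.2  0.9]
[ 0.30336378 -0.78075057  2.51685801 -1.13772694  0.54440284 -1.49951073]
```

```bash
cat >> h.py <<'E'
def fkR(q): return (R.from_euler('z',q[0])*R.from_euler('y',q[1]+q[2])*R.from_euler('z',q[3])*R.from_euler('y',q[4])*R.from_euler('z',q[5])).as_matrix()
def log():
    o=ctrl.get_obs(); open('log.txt','a').write(' '.join(map(str,[*o['q'],*o['eef_pos']]))+'\n')
E
python3 - <<'E'
from h import *
open('log.txt','w').write('0.959 0.181 1.607 0 1.354 -0.206 0.227 0.528 0.231\n')
log(); o=ctrl.get_obs(); Rc=R.from_quat(o['eef_rot'],scalar_first=True).as_matrix()
print(Rc,'\n',fkR(o['q']).T@Rc); 
q=o['q'].copy(); print(fkR([.959,.181,1.607,0,1.354,-.206]))
plan([.45,.15,.40],fkR([.32,.181,1.607,0,1.354,-1.5]))
E
```

```text
[[-0.33023288 -0.24501376  0.91154512]
 [-0.88360115  0.41987617 -0.20725108]
 [-0.33195671 -0.87388344 -0.35515136]] 
 [[-2.93549235e-16 -1.00000000e+00  7.25740295e-17]
 [ 1.00000000e+00 -1.33733641e-16 -3.99002192e-16]
 [ 4.34636356e-16  8.41170301e-17  1.00000000e+00]]
[[-3.94750495e-01 -9.18788328e-01 -2.33954879e-04]
 [-9.18788272e-01  3.94750555e-01 -3.33460947e-04]
 [ 3.98733845e-04  8.33211250e-05 -9.99999917e-01]]
t 1.4 eef [0.4321 0.1016 0.3424] shift [0.36 0.97 1.15] turn [-0.239  1.217  0.729] F [-1.  -2.2  0.9]
```

move_arm(
  plan=[0.1,0.3,0.4,-0.08,0.41,0.24,0.1,0.3,0.4,-0.08,0.41,0.24,0.1,0.3,0.4,-0.08,0.41,0.24,0.2,0.7,0.8,-0.16,0.81,0.49,0.2,0.7,0.8,-0.16,0.81,0.49,0.2,0.7,0.8,-0.16,0.81,0.49,0.4,1,1,-0.24,1.2,0.73,0.4,1,1,-0.24,1.2,0.73,0.4,1,1,-0.24,1.2,0.73,0.4,1,1,-0.24,1.2,0.73],
)

```text
time_s: 2.65
eef_pos: [0.4424, 0.2021, 0.3876]
eef_rot: [0.009, 0.768, -0.64, 0.017]
wrist_force: [0.1, 0.7, -0.1]
opening: -0.001
grasp_force: 0.0
```

```bash
cat >> h.py <<'E'
Z90=R.from_euler('z',np.pi/2).as_matrix()
def Rt(q): return fkR(q)@Z90
def fkp(q,k):
    a1,d1,a2,a3,o3,d6=k
    s=q[1]+q[2]
    r=a1+a2*np.sin(q[1])+a3*np.sin(s)+o3*np.cos(s); z=d1+a2*np.cos(q[1])+a3*np.cos(s)-o3*np.sin(s)
    return np.array([r*np.cos(q[0]),r*np.sin(q[0]),z])+d6*fkR(q)[:,2]
def fit():
    D=np.loadtxt('log.txt')
    return least_squares(lambda k:np.r_[np.concatenate([fkp(d[:6],k)-d[6:] for d in D]),1e-4*(k-[0,.3,.4,.4,0,.25])],[0,.3,.4,.4,0,.25])
E
python3 - <<'E'
from h import *
log(); f=fit(); print(f.x,f.cost); o=ctrl.get_obs(); print(o['q'],o['eef_pos'])
E
```

```text
[ 0.08103517  0.16744951  0.21459759  0.42223705 -0.09498835  0.11623931] 0.014709187740218595
[ 0.20945686 -0.10879677  1.5970292  -0.03804578  1.64523873 -3.11749184] [0.44243294 0.20211565 0.38757113]
```

```bash
cat >> h.py <<'E'
def fkp(q,k):
    a1,d1,a2,a3,o3,d6,y0=k[:7]
    s=q[1]+q[2]
    r=a1+a2*np.sin(q[1])+a3*np.sin(s)+o3*np.cos(s); z=d1+a2*np.cos(q[1])+a3*np.cos(s)-o3*np.sin(s)
    c,n=np.cos(q[0]),np.sin(q[0])
    p=np.array([r*c-y0*n,r*n+y0*c,z])+d6*fkR(q)[:,2]
    if len(k)>7: p=p+k[7]*(R.from_euler('z',q[0])*R.from_euler('y',s)*R.from_euler('z',q[3])).as_matrix()[:,1]
    return p
def fit(n=7):
    D=np.loadtxt('log.txt'); k0=np.array([0,.3,.4,.4,0,.25,.1,.0])[:n]
    return least_squares(lambda k:np.r_[np.concatenate([fkp(d[:6],k)-d[6:] for d in D]),1e-3*(k-k0)],k0)
E
python3 - <<'E'
from h import *
for n in(7,8): 
    f=fit(n); print(f.x,f.cost,f.fun[:9].round(4))
E
```

```text
[-4.45345300e-04  3.13675272e-01  4.37811435e-01  5.14889223e-01
  8.56054770e-02  3.18700053e-01  1.17641045e-01] 5.971997981735696e-08 [-0.0002  0.0001  0.0001  0.0001 -0.0001 -0.0001  0.     -0.0001  0.    ]
[-6.06001381e-04  3.13581050e-01  4.37920784e-01  5.15066724e-01
  8.56469636e-02  3.18710529e-01  1.17806104e-01 -2.02508705e-04] 4.758843927992934e-08 [-0.0001  0.0001  0.     -0.      0.     -0.      0.     -0.0002  0.    ]
```

```bash
cat >> h.py <<'E'
K=fit(7).x
lo=np.array([-2.99,-.89,.3,-1.14,0,-3.12]);hi=np.array([2.99,2.07,2.58,4.28,2.63,3.12])
def ik(p,M,q0):
    f=lambda q:np.r_[(fkp(q,K)-p)*5,(R.from_matrix(Rt(q).T@M)).as_rotvec()]
    s=least_squares(f,np.clip(q0,lo+.01,hi-.01),bounds=(lo,hi)); return s.x,s.cost
E
python3 - <<'E'
from h import *
for p in([.58,.03,.22],[.70,.043,.105],[.70,.043,.22]):
  for tilt in(0,-.06):
    for d,q6 in((-1,1.57),(-1,-1.57),(1,1.57),(1,-1.57)):
      q,c=ik(p,horiz(.05,tilt,d),[-.1,.0,2.2,3.14,.6,q6]); 
      if c<1e-6: print(p,tilt,d,q.round(3))
E
```

```text
[0.58, 0.03, 0.22] 0 -1 [-0.412  0.303  2.473  2.652  1.245 -1.402]
[0.58, 0.03, 0.22] 0 1 [-0.412  0.303  2.473  2.652  1.245  1.74 ]
[0.58, 0.03, 0.22] 0 1 [-0.412  0.303  2.473  2.652  1.245  1.74 ]
[0.58, 0.03, 0.22] -0.06 -1 [-0.411  0.215  2.487  2.626  1.121 -1.359]
[0.58, 0.03, 0.22] -0.06 1 [-0.411  0.215  2.487  2.626  1.121  1.783]
[0.58, 0.03, 0.22] -0.06 1 [-0.411  0.215  2.487  2.626  1.121  1.783]
[0.7, 0.043, 0.105] 0 -1 [-0.242  0.783  2.087  2.839  1.311 -1.491]
[0.7, 0.043, 0.105] 0 1 [-0.242  0.783  2.087  2.839  1.311  1.651]
[0.7, 0.043, 0.105] 0 1 [-0.242  0.783  2.087  2.839  1.311  1.651]
[0.7, 0.043, 0.105] -0.06 -1 [-0.241  0.727  2.107  2.831  1.217 -1.478]
[0.7, 0.043, 0.105] -0.06 1 [-0.241  0.727  2.107  2.831  1.217  1.664]
[0.7, 0.043, 0.105] -0.06 1 [-0.241  0.727  2.107  2.831  1.217  1.664]
[0.7, 0.043, 0.22] 0 -1 [-0.242  0.437  2.189  2.809  1.08  -1.409]
[0.7, 0.043, 0.22] 0 1 [-0.242  0.437  2.189  2.809  1.08   1.732]
[0.7, 0.043, 0.22] 0 1 [-0.242  0.437  2.189  2.809  1.08   1.732]
[0.7, 0.043, 0.22] -0.06 -1 [-0.241  0.381  2.198  2.788  0.975 -1.384]
[0.7, 0.043, 0.22] -0.06 1 [-0.241  0.381  2.198  2.788  0.975  1.757]
[0.7, 0.043, 0.22] -0.06 1 [-0.241  0.381  2.198  2.788  0.975  1.757]
```

```bash
cat > path.py <<'E'
from h import *
import sys
qg=np.array([-.411,.215,2.487,2.626,1.121,-1.359])
def show(f0=0,n=18,cnt=10):
    o=ctrl.get_obs(); q0=o['q']; R0=R.from_quat(o['eef_rot'],scalar_first=True); 
    for i in range(1,cnt+1):
        q=q0+(qg-q0)*i/n; p=fkp(q,K); rv=(R.from_matrix(Rt(q))*R0.inv()).as_rotvec()
        print(np.r_[(p-o['eef_pos'])/.05,rv].round(2).tolist(),p.round(2))
show(n=int(sys.argv[1]),cnt=int(sys.argv[2]))
E
python3 path.py 26 26
```

```text
[-0.14, 0.4, -0.46, 0.09, 0.05, -0.09] [0.44 0.22 0.36]
[-0.27, 0.81, -0.85, 0.19, 0.1, -0.18] [0.43 0.24 0.34]
[-0.38, 1.22, -1.17, 0.28, 0.15, -0.28] [0.42 0.26 0.33]
[-0.48, 1.62, -1.42, 0.37, 0.21, -0.38] [0.42 0.28 0.32]
[-0.54, 1.99, -1.6, 0.45, 0.27, -0.49] [0.42 0.3  0.31]
[-0.56, 2.35, -1.72, 0.54, 0.34, -0.6] [0.41 0.32 0.3 ]
[-0.53, 2.66, -1.78, 0.62, 0.41, -0.72] [0.42 0.34 0.3 ]
[-0.45, 2.94, -1.79, 0.7, 0.48, -0.84] [0.42 0.35 0.3 ]
[-0.33, 3.17, -1.76, 0.78, 0.56, -0.97] [0.43 0.36 0.3 ]
[-0.15, 3.33, -1.71, 0.85, 0.64, -1.09] [0.43 0.37 0.3 ]
[0.07, 3.44, -1.63, 0.93, 0.72, -1.22] [0.45 0.37 0.31]
[0.33, 3.47, -1.54, 1.0, 0.81, -1.35] [0.46 0.38 0.31]
[0.64, 3.42, -1.45, 1.07, 0.91, -1.48] [0.47 0.37 0.32]
[0.96, 3.29, -1.37, 1.15, 1.0, -1.61] [0.49 0.37 0.32]
[1.31, 3.08, -1.31, 1.22, 1.11, -1.73] [0.51 0.36 0.32]
[1.66, 2.78, -1.27, 1.29, 1.21, -1.86] [0.53 0.34 0.32]
[2.01, 2.41, -1.27, 1.36, 1.33, -1.98] [0.54 0.32 0.32]
[2.33, 1.96, -1.31, 1.43, 1.45, -2.1] [0.56 0.3  0.32]
[2.62, 1.43, -1.4, 1.51, 1.57, -2.21] [0.57 0.27 0.32]
[2.87, 0.84, -1.53, -1.45, -1.57, 2.11] [0.59 0.24 0.31]
[3.05, 0.2, -1.72, -1.36, -1.51, 1.96] [0.6  0.21 0.3 ]
[3.17, -0.5, -1.96, -1.28, -1.46, 1.8] [0.6  0.18 0.29]
[3.21, -1.22, -2.24, -1.2, -1.41, 1.64] [0.6  0.14 0.28]
[3.15, -1.96, -2.57, -1.12, -1.35, 1.48] [0.6  0.1  0.26]
[3.0, -2.71, -2.95, -1.05, -1.29, 1.31] [0.59 0.07 0.24]
[2.75, -3.44, -3.35, -0.99, -1.24, 1.15] [0.58 0.03 0.22]
```

move_arm(
  plan=[-0.14,0.4,-0.46,0.09,0.05,-0.09,-0.27,0.81,-0.85,0.19,0.1,-0.18,-0.38,1.22,-1.17,0.28,0.15,-0.28,-0.48,1.62,-1.42,0.37,0.21,-0.38,-0.54,1.99,-1.6,0.45,0.27,-0.49,-0.56,2.35,-1.72,0.54,0.34,-0.6,-0.53,2.66,-1.78,0.62,0.41,-0.72,-0.45,2.94,-1.79,0.7,0.48,-0.84,-0.33,3.17,-1.76,0.78,0.56,-0.97,-0.15,3.33,-1.71,0.85,0.64,-1.09],
)

```text
time_s: 3.9
eef_pos: [0.4341, 0.3675, 0.3037]
eef_rot: [0.097, -0.245, 0.848, 0.46]
wrist_force: [-0.7, -0.1, -0.2]
opening: 0.002
grasp_force: 0.0
```

```bash
python3 - <<'E'
from h import *
print(ctrl.get_obs()['q'].round(3)); log()
E
python3 path.py 18 10
```

```text
[-0.031  0.009  1.941  0.982  1.445 -2.432]
[0.19, 0.1, 0.07, 0.08, 0.08, -0.1] [0.44 0.37 0.31]
[0.42, 0.14, 0.15, 0.16, 0.16, -0.2] [0.46 0.37 0.31]
[0.68, 0.12, 0.23, 0.23, 0.25, -0.31] [0.47 0.37 0.31]
[0.97, 0.04, 0.3, 0.32, 0.33, -0.41] [0.48 0.37 0.32]
[1.27, -0.11, 0.37, 0.4, 0.42, -0.51] [0.5  0.36 0.32]
[1.58, -0.32, 0.41, 0.48, 0.51, -0.61] [0.51 0.35 0.32]
[1.9, -0.6, 0.44, 0.57, 0.6, -0.7] [0.53 0.34 0.33]
[2.2, -0.94, 0.43, 0.66, 0.69, -0.8] [0.54 0.32 0.33]
[2.49, -1.35, 0.39, 0.76, 0.78, -0.89] [0.56 0.3  0.32]
[2.75, -1.81, 0.32, 0.85, 0.86, -0.98] [0.57 0.28 0.32]
```

Tracking the intended branch.

move_arm(
  plan=[0.19,0.1,0.07,0.08,0.08,-0.1,0.42,0.14,0.15,0.16,0.16,-0.2,0.68,0.12,0.23,0.23,0.25,-0.31,0.97,0.04,0.3,0.32,0.33,-0.41,1.27,-0.11,0.37,0.4,0.42,-0.51,1.58,-0.32,0.41,0.48,0.51,-0.61,1.9,-0.6,0.44,0.57,0.6,-0.7,2.2,-0.94,0.43,0.66,0.69,-0.8,2.49,-1.35,0.39,0.76,0.78,-0.89,2.75,-1.81,0.32,0.85,0.86,-0.98],
)

```text
time_s: 5.15
eef_pos: [0.5717, 0.276, 0.3193]
eef_rot: [0.038, 0.416, 0.573, 0.706]
wrist_force: [0.1, 0.8, -0.2]
opening: -0.004
grasp_force: 0.0
```

```bash
python3 - <<'E'
from h import *
print(ctrl.get_obs()['q'].round(3)); log()
E
python3 path.py 9 9
```

```text
[-0.246  0.126  2.243  1.891  1.271 -1.844]
[0.21, -0.45, -0.1, 0.09, 0.07, -0.09] [0.58 0.25 0.31]
[0.38, -0.94, -0.22, 0.18, 0.14, -0.18] [0.59 0.23 0.31]
[0.51, -1.46, -0.39, 0.28, 0.2, -0.26] [0.6 0.2 0.3]
[0.6, -2.01, -0.58, 0.37, 0.27, -0.35] [0.6  0.18 0.29]
[0.63, -2.58, -0.8, 0.47, 0.32, -0.44] [0.6  0.15 0.28]
[0.61, -3.17, -1.06, 0.57, 0.38, -0.53] [0.6  0.12 0.27]
[0.53, -3.75, -1.34, 0.68, 0.43, -0.62] [0.6  0.09 0.25]
[0.38, -4.34, -1.65, 0.78, 0.47, -0.71] [0.59 0.06 0.24]
[0.18, -4.92, -1.98, 0.89, 0.51, -0.8] [0.58 0.03 0.22]
```

move_arm(
  plan=[0.21,-0.45,-0.1,0.09,0.07,-0.09,0.38,-0.94,-0.22,0.18,0.14,-0.18,0.51,-1.46,-0.39,0.28,0.2,-0.26,0.6,-2.01,-0.58,0.37,0.27,-0.35,0.63,-2.58,-0.8,0.47,0.32,-0.44,0.61,-3.17,-1.06,0.57,0.38,-0.53,0.53,-3.75,-1.34,0.68,0.43,-0.62,0.38,-4.34,-1.65,0.78,0.47,-0.71,0.18,-4.92,-1.98,0.89,0.51,-0.8,0.18,-4.92,-1.98,0.89,0.51,-0.8],
)

```text
time_s: 6.4
eef_pos: [0.5796, 0.031, 0.2199]
eef_rot: [-0.015, 0.726, 0.019, 0.687]
wrist_force: [0.1, -0.2, -0.1]
opening: -0.0
grasp_force: 0.0
```

```bash
python3 - <<'E'
from h import *
log(); c=snap('wrist','w1'); print(c['origin'],rot(c)[:,2]); plan([.60,.043,.08],horiz(.05,-.06,-1))
E
```

```text
[0.44069136 0.02466124 0.29874297] [ 0.94070922  0.04424544 -0.33631608]
t 6.45 eef [0.5803 0.0314 0.2208] shift [ 0.39  0.23 -2.82] turn [ 0.007  0.006 -0.   ] F [ 0.7 -1.1  0.4]
```

View pics/w1.png

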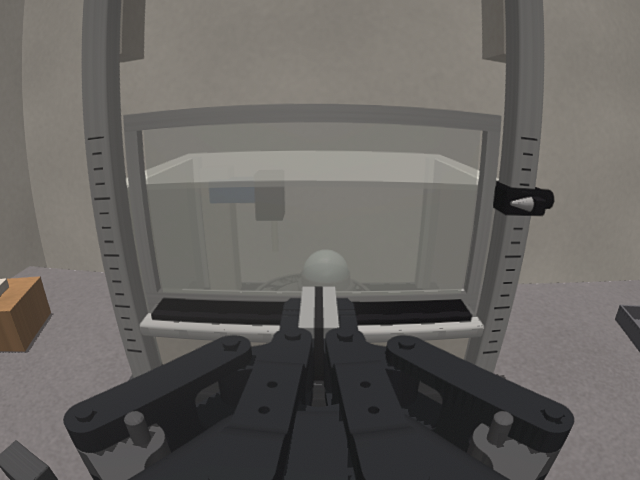

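The wrist view shows the pointer tip at (511,204). The bar's front edge runs (141,325)–(483,325), with the shut fingertips at (318,290). I'll descend for a second view.

move_arm(
  plan=[0,0.1,-0.8,0,0,0,0,0.2,-1.7,0,0,0,0,0.2,-2.5,0,0,0,0,0.2,-2.5,0,0,0,0,0.2,-2.5,0,0,0],
)

```text
time_s: 7.08
eef_pos: [0.5814, 0.0413, 0.0975]
eef_rot: [-0.015, 0.725, 0.02, 0.689]
wrist_force: [-0.2, 0.6, -0.3]
opening: 0.002
grasp_force: 0.0
```

```bash
python3 - <<'E'
from h import *
c=snap('wrist','w2'); print(c['origin'])
a=cv2.imread('pics/w1.png');b=cv2.imread('pics/w2.png')
big=lambda i,x,y,w,h:cv2.resize(i[y:y+h,x:x+w],None,fx=4,fy=4,interpolation=cv2.INTER_CUBIC)
top=np.hstack([big(a,460,180,100,60),big(a,120,290,50,60),big(a,450,290,50,60)])
w=cv2.resize(b,(533,400))
cv2.imwrite('pics/c3.png',np.vstack([top,np.hstack([w[:360],np.zeros((360,267,3),np.uint8)])]))
E
```

```text
[0.44216971 0.03469678 0.17561588]
```

View pics/c3.png

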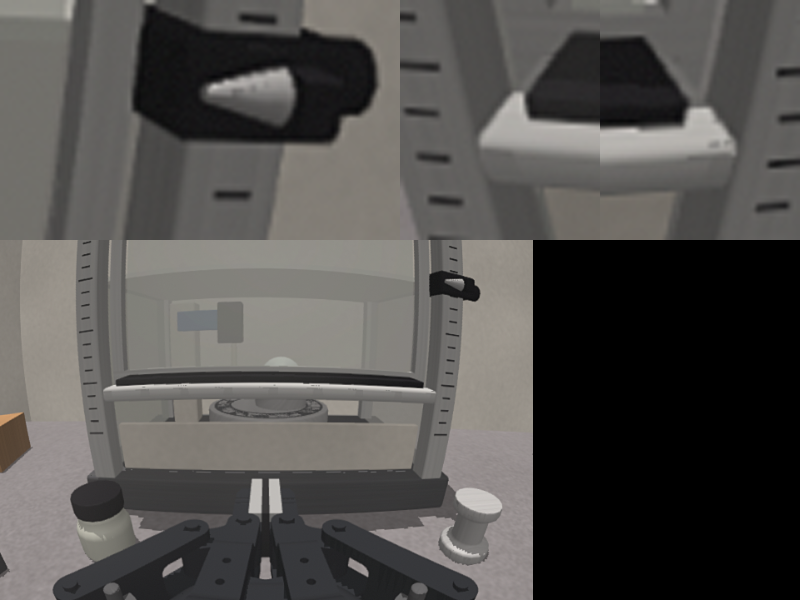

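Tip in w1 is (510.5,203.2). The bar's front face spans rows 327–335, with ends at x=140 and 483.7. I'll crop w2 the same way.

```bash
python3 - <<'E'
from h import *
b=cv2.imread('pics/w2.png')
big=lambda i,x,y,w,h:cv2.resize(i[y:y+h,x:x+w],None,fx=5,fy=5,interpolation=cv2.INTER_CUBIC)
d=np.hstack([big(b,500,30,80,60),big(b,110,160,40,60),big(b,490,160,40,60)])
cv2.imwrite('pics/c4.png',d)
E
```

```text
(no output)
```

View pics/c4.png

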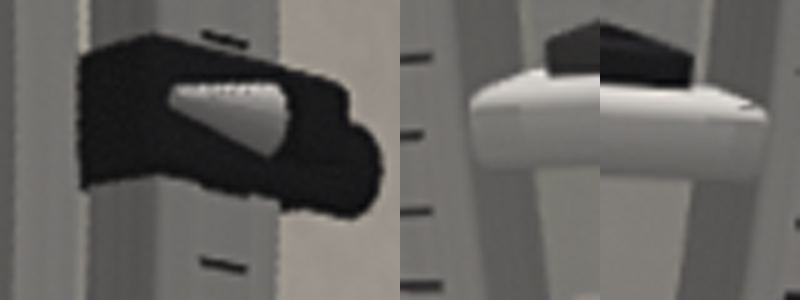

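w2: tip (533.8,49.2); bar front-face middle at left (124,187) and right (523.6,190.4).

```bash
python3 - <<'E'
from h import *
a,b,t=ld('w1'),ld('w2'),ld('top')
P=tri(ray(a,510.5,203.2,1),ray(b,533.8,49.2,1)); print('tip',P, 'w/ top',tri(ray(a,510.5,203.2,1),ray(b,533.8,49.2,1),ray(t,436.2,202.2)))
L=tri(ray(a,140,330.7,1),ray(b,124,187,1));Q=tri(ray(a,483.7,331.3,1),ray(b,523.6,190.4,1))
print('L',L,'R',Q,np.linalg.norm(L[0]-Q[0]),(L[0]+Q[0])/2)
y=(L[0]-Q[0]);print('yaw',np.arctan2(-y[0],y[1]))
Y=y/np.linalg.norm(y);print('tip along y from right end',(P[0]-Q[0])@Y)
plan([.7,.043,.097],horiz(.05,-.06,-1))
E
```

```text
tip (array([ 0.70476361, -0.11290979,  0.23729731]), [np.float64(8.588933478930596e-05), np.float64(8.588933478926412e-05)]) w/ top (array([ 0.70557024, -0.11277526,  0.23724196]), [np.float64(0.0005839477422534191), np.float64(0.00046658775636071177), np.float64(0.0010106290760674092)])
L (array([0.67257715, 0.18529589, 0.13048417]), [np.float64(0.00013325151703469831), np.float64(0.0001332515170347333)]) R (array([ 0.69079999, -0.10395894,  0.12948708]), [np.float64(3.0856097954644224e-05), np.float64(3.085609795463366e-05)]) 0.2898299814112716 [0.68168857 0.04066847 0.12998563]
yaw 0.06291612701914384
tip along y from right end -0.009440146819078368
t 7.125 eef [0.5818 0.0411 0.0986] shift [ 2.36  0.04 -0.03] turn [ 0.007  0.011 -0.   ] F [0.4 0.3 0. ]
```

move_arm(
  plan=[0.6,0,0,0,0,0,1.2,0,0,0,0,0,1.8,0,0,0,0,0,2.2,0,0,0,0,0,2.5,0,0,0,0,0,2.5,0,0,0,0,0],
)

```text
time_s: 7.88
eef_pos: [0.7071, 0.0411, 0.099]
eef_rot: [-0.015, 0.724, 0.02, 0.689]
wrist_force: [-0.3, -0.2, -0.3]
opening: -0.0
grasp_force: 0.0
```

move_arm(
  plan=[0,0,0.08,0,0,0,0,0,0.14,0,0,0,0,0,0.18,0,0,0,0,0,0.22,0,0,0,0,0,0.26,0,0,0,0,0,0.3,0,0,0,0,0,0.3,0,0,0],
)

```text
time_s: 8.75
eef_pos: [0.7058, 0.0412, 0.1107]
eef_rot: [-0.015, 0.726, 0.02, 0.688]
wrist_force: [0.3, 0.2, -0.4]
opening: 0.004
grasp_force: 0.0
```

move_arm(
  plan=[0,0,0.05,0,0,0,0,0,0.1,0,0,0,0,0,0.15,0,0,0,0,0,0.2,0,0,0,0,0,0.25,0,0,0,0,0,0.3,0,0,0,0,0,0.35,0,0,0,0,0,0.4,0,0,0],
)

```text
time_s: 9.75
eef_pos: [0.7057, 0.0412, 0.1307]
eef_rot: [-0.015, 0.726, 0.02, 0.688]
wrist_force: [-0.5, 0.9, -2.5]
opening: 0.002
grasp_force: 1.2
```

move_arm(
  plan=[0,0,0.1,0,0,0,0,0,0.25,0,0,0,0,0,0.4,0,0,0,0,0,0.55,0,0,0,0,0,0.7,0,0,0,0,0,0.85,0,0,0,0,0,1.0,0,0,0,0,0,1.15,0,0,0,0,0,1.25,0,0,0,0,0,1.3,0,0,0],
)

```text
time_s: 11.0
eef_pos: [0.7058, 0.0412, 0.196]
eef_rot: [-0.015, 0.726, 0.02, 0.688]
wrist_force: [-0.3, 0.0, -2.2]
opening: -0.002
grasp_force: 1.2
```

```bash
python3 - <<'E'
from h import *
c=snap('wrist','w3'); print(c['origin'],rot(c)[:,2]); o=ctrl.get_obs();print(o['eef_pos'],o['wrist_force'])
b=cv2.imread('pics/w3.png')
big=lambda i,x,y,w,h,f:cv2.resize(i[y:y+h,x:x+w],None,fx=f,fy=f,interpolation=cv2.INTER_CUBIC)
d=np.vstack([big(b,440,0,200,150,4)])
cv2.imwrite('pics/c5.png',d); cv2.imwrite('pics/w3s.png',b)
E
```

```text
[0.5667244  0.03466532 0.27448631] [ 0.94155734  0.04541778 -0.33377687]
[0.70591976 0.04125023 0.19633849] [-2.09995617 -0.36256745 -0.64221306]
```

View pics/w3.png

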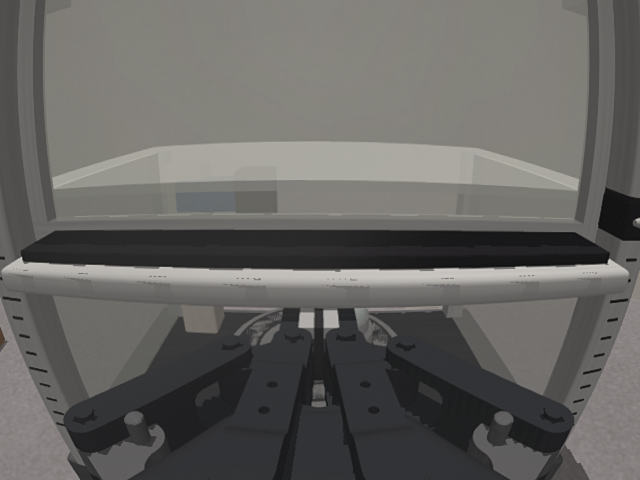

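The lip sits on the fingertips: front-face middle about (320,293), ends about (5,276) and (627,277). The pointer tip is just in view at (636,223).

```bash
python3 - <<'E'
from h import *
c=ld('w3'); n=np.array([np.cos(.063),np.sin(.063),0]); p0=np.array([.6817,.0407,.13])
for uv in((5,275),(627,276),(320,292),(200,290),(450,289)):
    o,d=ray(c,*uv,1); print(uv,o+d*((p0-o)@n)/(d@n))
o,d=ray(c,636,223,1); p1=np.array([.7048,-.1129,.2373]); print('tip',o+d*((p1-o)@n)/(d@n))
# bar mid silhouettes: column profile
g=cv2.cvtColor(c['pixels'],cv2.COLOR_RGB2GRAY)
for u in(200,420,500): print(u,g[255:312,u])
E
```

```text
(5, 275) [0.67278956 0.18194831 0.21630811]
(627, 276) [ 0.69075457 -0.10283319  0.21549241]
(320, 292) [0.68177304 0.03954212 0.21407261]
(200, 290) [0.67906098 0.08253385 0.21423763]
(450, 289) [ 0.68476716 -0.00792073  0.21429887]
tip [ 0.7049288  -0.11494167  0.23731096]
200 [ 42  40  41  40  39  41  42  41  41  41  40  37  59 125 192 190 188 189
 187 186 185 183 180 177 174 170 162 153 145 136 128 120 116 115 115 114
 112 111 109 108 106 104 101  99  97  99  98  96  93  89  95 113 114 114
 114 114 115]
420 [ 34  31  27  26  25  27  25  26  27  27  25  25  23  51 109 122 185 197
 195 195 197 197 195 190 186 182 177 169 159 150 141 132 123 118 118 117
 115 114 113 111 109 106 105 102 100  99  98  97  95  91  88 111 140 140
 131 102  83]
500 [ 29  24  25  22  23  23  24  23  24  23  18  33  93 117 174 195 193 194
 196 195 193 190 185 181 175 166 155 145 136 126 117 116 115 115 113 111
 110 108 106 103 101  99  97  97  96  92  89  91 110 116 115 115 115 113
 114 114 114]
```

```bash
python3 - <<'E'
from h import *
c=ld('w3'); n=np.array([np.cos(.063),np.sin(.063),0]); p0=np.array([.6817,.0407,.13])
for uv in((420,287.5),(500,285.5),(200,286.5)):
    o,d=ray(c,*uv,1); print('u',(o+d*((p0-o)@n)/(d@n))[2]-.009)
for uv in((420,305.2),(500,302.2),(200,304.5)):
    o,d=ray(c,*uv,1); print('u',(o+d*((p0+.0015*n-o)@n)/(d@n))[2]-.0003)
E
```

```text
u 0.20628889841555445
u 0.20589682157100275
u 0.2066534216013913
u 0.20679543397076552
u 0.20635056568699967
u 0.20704993853832884
```

move_arm(
  plan=[0,0,0.08,0,0,0,0,0,0.16,0,0,0,0,0,0.24,0,0,0,0,0,0.31,0,0,0,0,0,0.37,0,0,0,0,0,0.4,0,0,0,0,0,0.42,0,0,0,0,0,0.42,0,0,0,0,0,0.42,0,0,0],
)

```text
time_s: 12.18
eef_pos: [0.7059, 0.0412, 0.2168]
eef_rot: [-0.015, 0.725, 0.02, 0.688]
wrist_force: [0.0, 1.1, -1.7]
opening: -0.001
grasp_force: 0.5
```

move_arm(
  plan=[0,0,-0.1,0,0,0,0,0,-0.3,0,0,0,0,0,-0.5,0,0,0,-0.8,-0.2,-0.8,0,0,0,-1.6,-0.4,-1.1,0,0,0,-2.1,-0.5,-1.1,0,0,0,-2.1,-0.5,-1.1,0,0,0,-2.1,-0.5,-1.1,0,0,0],
)

```text
time_s: 13.18
eef_pos: [0.6017, 0.0158, 0.1617]
eef_rot: [-0.015, 0.725, 0.02, 0.688]
wrist_force: [1.1, 0.5, 0.3]
opening: 0.002
grasp_force: 0.0
```

```bash
python3 - <<'E'
from h import *
c=snap('wrist','w4'); print(c['origin'],rot(c)[:,2]); o=ctrl.get_obs();print(o['eef_pos'],o['wrist_force'])
n=np.array([np.cos(.063),np.sin(.063),0]); F=np.array([.6817,.0407,.2343]); Y=np.array([-n[1],n[0],0])
def proj(p):
    v=rot(c).T@(p-c['origin']); r=np.arctan2(np.hypot(v[0],v[1]),v[2]); return c['cx']+c['fx']*r*v[0]/np.hypot(*v[:2]),c['cy']+c['fy']*r*v[1]/np.hypot(*v[:2])
print('exp tip',proj(np.array([.7048,-.1129,.2373])),'bar right end mid',proj(F-.145*Y),'left',proj(F+.145*Y))
u,v=map(int,proj(F-.145*Y)); b=cv2.imread('pics/w4.png'); x0=min(max(u-75,0),490);y0=max(v-50,0);print(x0,y0)
cv2.imwrite('pics/c6.png',cv2.resize(b[y0:y0+100,x0:x0+150],None,fx=5,fy=5,interpolation=cv2.INTER_CUBIC))
E
```

```text
[0.46256299 0.00927925 0.24010163] [ 0.94175199  0.04479426 -0.33331165]
[0.60189094 0.0159469  0.16203509] [0.4601411  0.39407844 0.94420706]
exp tip (np.float64(513.4307804360521), np.float64(129.18046578834685)) bar right end mid (np.float64(510.6604986127595), np.float64(133.67348216602147)) left (np.float64(73.74254534842902), np.float64(138.23072178540275))
435 83
```

View pics/c6.png

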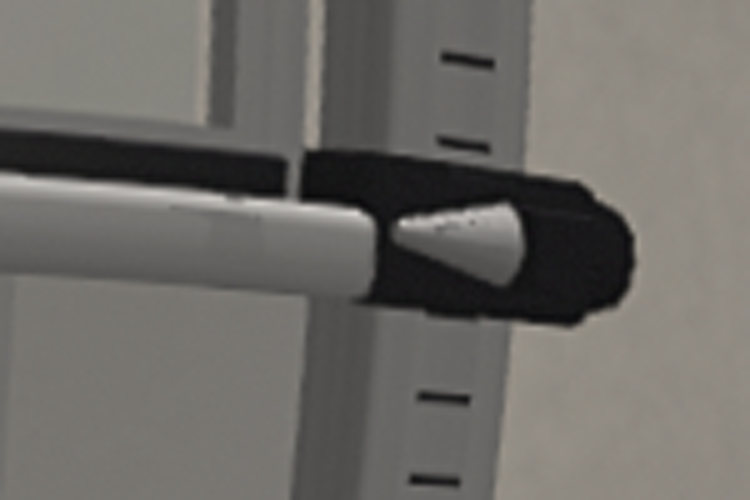

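The tip is at (513.4,129.4), as predicted. The bar end's middle is at row about 133.4, against 133.7 predicted for level, so the lip is within about 0.5 mm. The hand is clear of the window.

```bash
python3 -c "
from bench import ctrl
print(ctrl.hand_in())"
```

```text
the job is handed in; nothing more can be done
None
```

I raised the window by pushing from under the lip with the shut fingers until the lip was level with the pointer, within about 1 mm by the wrist camera. I then took the hand clear, touching nothing else as far as the force readings show, and handed the job in at about 13 s.

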